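# Pull a stuck cover off a filler pot

## Robot

A 6-joint arm with a two-finger parallel gripper is mounted at the origin on the work surface; the furniture and walls round the work are solid. World frame = base frame: x ahead of the robot, y to its left, z up, the work surface at z = 0. Lengths are in m, angles in rad, forces in N, time in s.
With the tool pointing down it reaches from about 0.425 to 1.125 m from the base axis. Payload 14.9 kg.
Tool frame: the origin (TCP) lies at the very end of the fingers, on their centre line; the grasp point (between the pads) lies 19 mm behind it (robot.hold_point_z is the distance from the TCP to the grasp point, in m); z points along the fingers, y is the line along which they close (so a half turn about z gives the same grasp; the last joint's range is limited). The gripper opens to 91 mm and grips with 3 to 60 N. Pads are 32 mm wide; open, the fingers measure 118 mm over their backs; the gripper's body (76 mm by 178 mm) begins 60 mm behind the grasp point.
Start: joints at [-1.331, 0.379, 1.734, -0, 1.028, -0.033], TCP at [0.189, -0.674, 0.214] pointing down, gripper open.
Joint ranges: [-2.77, 2.77], [-0.74, 2.19], [0, 2.66], [-1.06, 4.2], [0.31, 2.87], [-3.08, 3.08]. Speed limits (rad/s): [1.89, 1.89, 2.39, 3.14, 3.14, 3.14].

## Interface

Orientations are given as a unit quaternion [x, y, z, w].
In Python, from station import robot, read_camera, calibration gives the robot as it stands. The module is installed in compiled form; this text tells all that it offers.
- The arm moves only by the tool carry_out, never from a script. Its argument "increments" is a list of rows, each an object with "translation": the shift along the tool's x, y, z in mm, a list of three; "rot": the turn, a rotation vector about the tool's x, y, z in rad, a list of three; "fingers": the opening, from 0 (shut) to 1 (fully open). In form: [{"translation": [dx, dy, dz], "rot": [wx, wy, wz], "fingers": fingers}, ...]. A call has exactly 5 rows; each row is the pose to reach, as a shift and turn from the pose commanded when the call began, along the tool's axes at that moment; what a row does not reach only later rows make up. A row lasts 1/10 s, in which the tool goes at most 50 mm and 8.59 degrees, less where a joint would pass 70% of its speed; a pose out of reach is approached as far as the arm can. A call with a gripper value outside its range is refused whole. The fingers move at their own pace and stop on an object; the grip force is fixed at half the most. Time passes only in rows, so rows that repeat a pose let the fingers close, or fill a call up. It gives the time, the measured TCP pose, the force, the opening and the grip force at its end, in the units of the state.
- robot.get_obs(): the state, without advancing time (a new reading comes with each control period).
- read_camera(name): name is "side" or "top" or "wrist"; returns the picture (480x640x3 uint8, red, green, blue); there is no depth.
- calibration(name): a dict with "fx", "fy", "cx", "cy" (pixels), "dist" ([k1, k2, p1, p2, k3] as OpenCV has them; the pictures are not rectified), "rvec" (rotation vector, rad) and "tvec" (3), from world to camera coordinates, as OpenCV has them. Camera axes: x right, y down, z forward; pixel columns grow to the right and rows downward; lengths in m; the calibration is good to about 2 mm. A picture is of the moment at which its call begins: read the wrist's pose just before it. calibration takes no time and is no camera call; for the wrist camera it gives the pose at the moment of the call.
- robot.close_job(): hands the job in; it is judged then, once.
The state is a dict: "clock": time; "joints": joint angles; "qd": joint speeds; "joint_torque": joint torques, N m; "position": TCP position; "orientation": TCP orientation; "ft_force": force on the tool from outside, world axes, zero at the start; "wrist_torque": the same for the moment, N m; "finger_gap": finger opening in m; "gripper_force": force on a finger pad.
Only numpy, scipy, OpenCV 4.12 (cv2) and the standard library are available. Lean on these libraries where they do the work, as an engineer would, in place of code of your own. Each camera call takes 0.05 s, during which the arm holds its last target. There are 200 camera calls.

## Task

The green cover has dried fast onto the grey filler pot. Carry the pot by its thick grey collar, never by the cover, into the ring of the blue puller, let go and slide the fork fully home over the pot's foot; then take hold of the cover, pull it off so that the pot stays down in the puller, and stand the cover, closed end up, gently on the round cork mat. Leave the pot held under the closed fork and do not push the cups with stirring sticks about.

Things in the scene. Friction and masses are not known exactly. Their poses are not given: they have to be found in the camera images.
- pot: grey round filler pot, upright. Origin at the centre of its underside, z up. From below: foot flange 92 mm across, 6 mm thick; collar 66 mm across from 6 to 40 mm high (grip here, fingertips above the foot); bare neck 48 mm across up to 82 mm, under the cover. 0.28 to 0.42 kg. Three lumps of hardened filler on the neck grip the cover from inside
- cover: green cup upside down over the pot's neck: 60 mm across at its open lower edge, 58 mm at its closed top, 49.5 mm high, 0.07 kg. Origin at the centre of the open lower edge, z up; it starts on top of the collar, 40 mm above the pot's origin. Freeing it takes roughly 10 to 18 N upwards, more than the pair weighs; the grip is lost within 30 mm of lift, and 42 mm clears the neck
- puller: blue flat fixed cup puller, base plate 245 x 130 x 6 mm. Origin at the underside, on the axis of the locating ring; its x axis is the direction in which the fork slides to close, and the base reaches 180 mm towards -x and 65 mm towards +x. The steel ring on it (98 mm inside, top 11.5 mm above the bench) takes the pot's foot with 3 mm to spare all round
- seat (a point): centre of the puller's ring on top of the base plate, 6 mm above the bench: the pot's origin belongs here
- fork (a joint): travel of the steel fork towards the ring in m: 0 open, 0.070 fully home at its stop; stays where it is left, needs about 2 N to move. Its two prongs (74 mm apart, 14.5 to 20.5 mm above the bench) pass over the foot either side of the collar, 2.5 mm above the foot. It starts open enough to set the pot down past it
- fork_handle (a point): centre of the red handle of the fork, a 24 x 24 mm upright block 36 mm high on a thin post, 64 mm above the bench; sides parallel to the puller's x and y. It lies 155 mm behind the ring's centre when open, 85 mm when home
- mat: round cork mat, 120 mm across, 4 mm thick, fixed to the bench. Origin at the centre of its underside
- stick_cup: bystander: clear cup with wooden stirring sticks, 92 mm across, 154 mm high, origin at the centre of its underside
- filler_cup: bystander: white cup with a stirring stick, 72 mm across, 136 mm high, origin at the centre of its underside
There are look-alikes about, which are no part of the job. What is meant by the cover is not red, and is the smaller of those in its own colour.

How it is judged:
On the way, in this order (a step that is already met when the one before it is completed fails the run):
1. the pot, still covered, stands in the puller's ring, let go (horizontal distance between pot and seat below 0.006 m and height (world z) of pot below 0.009 m and angle between pot's own z axis and vertical below 0.05 rad and z of cover in the frame of pot below 0.055 m and contact force between the fingers and pot below 0.1 N and contact force between the fingers and cover below 0.1 N), for 0.2 s.
2. the fork is fully home over the pot's foot (value of joint fork above 0.064 m and horizontal distance between pot and seat below 0.006 m and z of cover in the frame of pot below 0.055 m), for 0.2 s.
3. the cover is clear of the neck while the pot stays down under the fork (z of cover in the frame of pot above 0.083 m and height (world z) of pot below 0.012 m and horizontal distance between pot and seat below 0.006 m and value of joint fork above 0.06 m), for 0.1 s.
At the end, for the whole second after the job is handed in: The cover stands closed end up on the cork mat, its centre within 30 mm of the mat's, at rest; the pot stands upright and flat in the puller's ring, within 6 mm of its centre, with the fork at 0.060 m or more (horizontal distance between cover and mat below 0.03 m and height (world z) of cover between 0.001 and 0.008 m and angle between cover's own z axis and vertical below 0.1 rad and linear speed of each of cover, pot below 0.02 m/s and horizontal distance between pot and seat below 0.006 m and height (world z) of pot below 0.009 m and angle between pot's own z axis and vertical below 0.05 rad and value of joint fork above 0.06 m); the robot touches nothing.
It fails at once if the pot is lifted by its cover (raised over 12 mm while the fingers grip the cover) (height (world z) of pot above 0.012 m and contact force between the fingers and cover above 3 N).
It fails at once if the cover is dropped onto the bench (falling faster than 0.35 m/s, unheld, off the pot) (linear speed of cover above 0.35 m/s and contact force between the fingers and cover below 0.05 N and horizontal distance between cover and pot above 0.06 m).
It fails at once if a cup with stirring sticks is pushed more than 30 mm (distance of any of stick_cup, filler_cup from where it was at the start of the episode above 0.03 m).
It also fails if it takes over 72 s, if anything falls off the work surface, if the arm or the gripper's body presses on something with over 40 N, if the wrist force passes 120 N, or if a joint passes its speed limit or range.

## Working session

There is one attempt and no reset: what is moved stays moved. The work goes in short steps, Python scripts to look and compute and a tool call to move; the robot and the scene stay as the last step left them, time stands still between calls to the robot, and variables do not carry over. Pictures are saved under pics/ and viewed, at most 10 in all, crops included, and the job is handed in when it is done.

Besides the shell and the picture viewer there is one more tool, called by a JSON object that holds its "name" and its "arguments". carry_out: Moves the arm, as the interface text tells. Its arguments: {"type":"object","properties":{"increments":{"type":"array","items":{"type":"object","properties":{"translation":{"type":"array","items":{"type":"number"}},"rot":{"type":"array","items":{"type":"number"}},"fingers":{"type":"number"}}}}},"required":["increments"]}

```bash
mkdir -p pics; cat > h.py <<'E'
import numpy as np, cv2
from station import robot, read_camera, calibration
from scipy.spatial.transform import Rotation as R
def cam(n):
    c=calibration(n);K=np.array([[c['fx'],0,c['cx']],[0,c['fy'],c['cy']],[0,0,1.]])
    return K,np.array(c['dist'],float),np.array(c['rvec'],float),np.array(c['tvec'],float)
def ray(n,px,c=None):
    K,d,r,t=c or cam(n);Rm=cv2.Rodrigues(r)[0]
    u=cv2.undistortPoints(np.array(px,float).reshape(-1,1,2),K,d).reshape(-1,2)
    return -Rm.T@t, np.c_[u,np.ones(len(u))]@Rm
def onz(n,px,z,c=None):
    o,d=ray(n,px,c); return o+d*((z-o[2])/d[:,2])[:,None]
def proj(n,P,c=None):
    K,d,r,t=c or cam(n);return cv2.projectPoints(np.array(P,float).reshape(-1,3),r,t,K,d)[0].reshape(-1,2)
def grab(n,f=None):
    im=read_camera(n)
    if f: cv2.imwrite('pics/'+f,cv2.cvtColor(im,cv2.COLOR_RGB2BGR))
    return im
E
python3 - <<'E'
from h import *
for n in('top','side'):
    grab(n,n+'0.png');K,d,r,t=cam(n);print(n,K[0,0],d,-cv2.Rodrigues(r)[0].T@t)
o=robot.get_obs();print(o['clock'],o['position'],R.from_quat(o['orientation']).as_matrix().round(3))
E
```

```text
top 476.6335415271137 [0.00716487 0.         0.         0.         0.        ] [0.37309629 0.01239676 1.34721202]
side 455.46724641389574 [-0.03414277  0.          0.          0.          0.        ] [0.35765989 1.01226889 0.66492668]
0.1 [ 0.1885278  -0.67376389  0.21334   ] [[ 0.963  0.269 -0.   ]
 [ 0.269 -0.963  0.001]
 [ 0.    -0.001 -1.   ]]
```

View pics/top0.png

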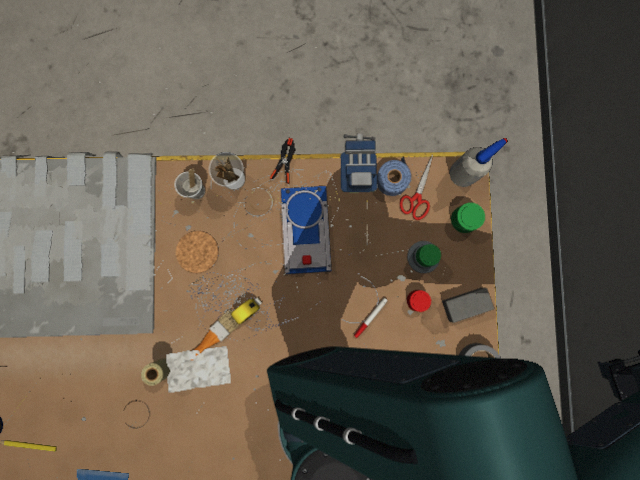

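View pics/side0.png

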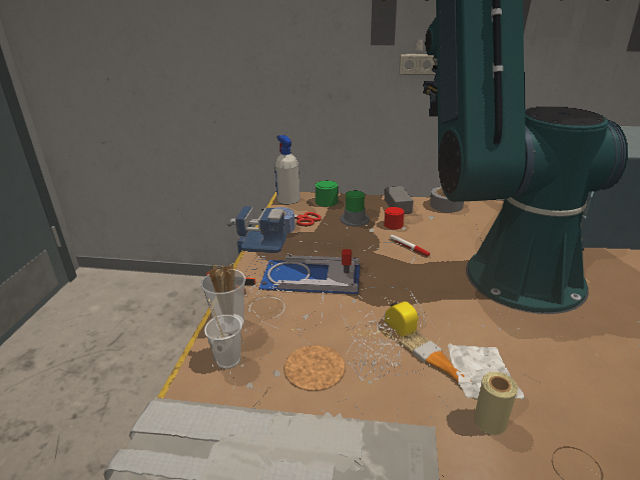

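The cover candidates in the top view are dark green at (428,256) on a grey pot, larger bright green at (468,217) and red at (419,300). (428,256) fits best: it is not red, it is the smaller green one and it sits on the grey collar. The mat is at (196,252), the puller ring at (305,210) with the red handle at (307,260), and the cups are at (188,184) and (227,170). Next I'll measure these and confirm the cover in a crop.

```bash
python3 - <<'E'
from h import *
im=cv2.imread('pics/top0.png');s=cv2.imread('pics/side0.png')
a=cv2.resize(im[190:320,380:500],None,fx=3.2,fy=3.2,interpolation=cv2.INTER_CUBIC);b=cv2.resize(s[170:240,300:420],(384,224),interpolation=cv2.INTER_CUBIC)
o=np.zeros((416,768,3),np.uint8);o[:a.shape[0],:384]=a;o[:224,384:]=b;cv2.imwrite('pics/crop0.png',o)
def blobs(n,im,lo,hi,z,tag,amin=60):
    h=cv2.cvtColor(im,cv2.COLOR_BGR2HSV);m=cv2.inRange(h,lo,hi)
    for c in cv2.findContours(m,0,1)[0]:
        if cv2.contourArea(c)<amin: continue
        (x,y),r=cv2.minEnclosingCircle(c);p=onz(n,[[x,y],[x+r,y]],z);rr=cv2.minAreaRect(c)
        print(n,tag,[round(x),round(y),round(r,1)],p[0].round(4),'R',np.linalg.norm(p[1]-p[0]).round(4),np.round(rr[0]),np.round(rr[1]),round(rr[2],1))
blobs('top',im,(45,80,20),(85,255,255),.0895,'green')
blobs('side',s,(45,80,20),(85,255,255),.0895,'green')
blobs('top',im,(100,120,60),(125,255,255),.006,'blue',200)
blobs('top',im,(0,150,60),(6,255,255),.082,'red',20)
blobs('top',im[:, :],(8,110,150),(16,255,255),.004,'cork',800)
E
```

```text
top green [428, 255, 12.6] [ 0.4536 -0.2625  0.0895] R 0.0334 [428. 255.] [22. 24.] 90.0
top green [468, 217, 17.0] [ 0.5523 -0.3723  0.0895] R 0.0454 [468. 217.] [28. 34.] 63.4
side green [355, 201, 11.8] [ 0.4498 -0.2145  0.0895] R 0.0347 [355. 200.] [21. 18.] 90.0
side green [326, 193, 14.2] [ 0.542  -0.263   0.0895] R 0.0438 [326. 193.] [26. 22.] 90.0
top blue [305, 234, 15.3] [0.525  0.0648 0.006 ] R 0.0433 [305. 234.] [19. 26.] 87.6
top blue [304, 209, 16.8] [0.5958 0.0667 0.006 ] R 0.0479 [304. 209.] [32. 33.] 90.0
top blue [304, 194, 23.0] [0.6392 0.0682 0.006 ] R 0.0659 [303. 194.] [14. 45.] 87.1
top blue [492, 152, 16.7] [ 0.7544 -0.478   0.006 ] R 0.048 [490. 150.] [12. 33.] 45.0
top red [360, 330, 7.9] [ 0.2599 -0.0792  0.082 ] R 0.0206 [360. 330.] [ 6. 16.] 36.9
top red [419, 300, 11.9] [ 0.3348 -0.236   0.082 ] R 0.0312 [420. 300.] [21. 22.] 90.0
top red [306, 259, 5.0] [0.4477 0.059  0.082 ] R 0.0134 [306. 259.] [8. 8.] -0.0
top red [414, 205, 15.1] [ 0.5891 -0.2323  0.082 ] R 0.0406 [414. 205.] [29. 25.] 45.0
top red [290, 142, 3.5] [0.7701 0.1016 0.082 ] R 0.0096 [289. 141.] [5. 6.] 18.4
top cork [195, 251, 22.7] [0.4806 0.3769 0.004 ] R 0.064 [195. 252.] [40. 45.] 71.6
```

View pics/crop0.png

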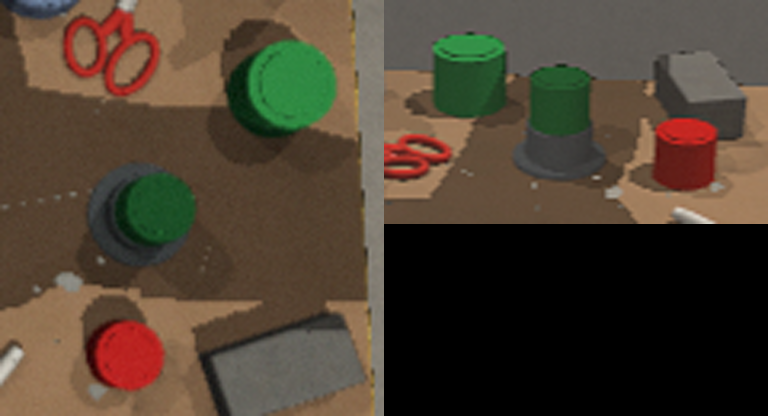

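The crop confirms the cover: dark green on the grey pot, with its top at about (429,255) and the pot's foot centre at about (424,257). The big bright green tub and the red tub are the look-alikes.

```bash
cat >> h.py <<'E'
def inc(P,yaw=None):
    "tool-frame shift (mm) to world TCP P, and turn about tool z so that tool x has heading yaw (deg), kept vertical"
    o=robot.get_obs();Rm=R.from_quat(o['orientation'])
    d=Rm.inv().apply(np.array(P)-o['position'])*1e3
    h=np.degrees(np.arctan2(*Rm.as_matrix()[1::-1,0]))
    yaw=h if yaw is None else yaw
    T=R.from_euler('z',yaw,degrees=True)*R.from_euler('x',180,degrees=True)
    print('shift',d.round(1),'rot',(Rm.inv()*T).as_rotvec().round(4),'heading',h.round(2),'pos',np.round(o['position'],4),'t',o['clock'],'q6',round(o['joints'][5],2))
E
python3 - <<'E'
from h import *
print(onz('top',[[429.4,255]],.0895),onz('top',[[423.8,256.9]],.004),onz('side',[[355,186]],.0895))
inc([.45,-.255,.26])
E
```

```text
[[ 0.45358044 -0.26617902  0.0895    ]] [[ 0.45393828 -0.26909842  0.004     ]] [[ 0.45772432 -0.32649329  0.0895    ]]
shift [ 364.6 -332.9  -46.3] rot [-0.001  -0.0001  0.    ] heading 15.63 pos [ 0.1885 -0.6738  0.2133] t 0.1 q6 -0.03
```

{"name": "carry_out", "arguments": {"increments": [{"translation": [36,-32,-46],"rot": [0,0,0],"fingers": 1},{"translation": [73,-64,-46],"rot": [0,0,0],"fingers": 1},{"translation": [110,-96,-46],"rot": [0,0,0],"fingers": 1},{"translation": [146,-128,-46],"rot": [0,0,0],"fingers": 1},{"translation": [182,-160,-46],"rot": [0,0,0],"fingers": 1}]}}

```text
clock: 0.6
position: [0.3175, -0.4751, 0.2599]
orientation: [0.991, 0.136, -0.0, -0.0]
ft_force: [0.4, 0.2, -0.7]
finger_gap: 0.0915
gripper_force: 0.0
```

{"name": "carry_out", "arguments": {"increments": [{"translation": [36,-32,0],"rot": [0,0,0],"fingers": 1},{"translation": [73,-64,0],"rot": [0,0,0],"fingers": 1},{"translation": [110,-96,0],"rot": [0,0,0],"fingers": 1},{"translation": [146,-128,0],"rot": [0,0,0],"fingers": 1},{"translation": [183,-160,0],"rot": [0,0,0],"fingers": 1}]}}

```text
clock: 1.1
position: [0.4506, -0.2717, 0.2599]
orientation: [0.991, 0.136, -0.0, 0.0]
ft_force: [0.9, -0.7, -0.6]
finger_gap: 0.091
gripper_force: 0.0
```

{"name": "carry_out", "arguments": {"increments": [{"translation": [0,0,0],"rot": [0,0,0],"fingers": 1},{"translation": [0,0,0],"rot": [0,0,0],"fingers": 1},{"translation": [0,0,0],"rot": [0,0,0],"fingers": 1},{"translation": [0,0,0],"rot": [0,0,0],"fingers": 1},{"translation": [0,0,0],"rot": [0,0,0],"fingers": 1}]}}

```text
clock: 1.6
position: [0.4495, -0.2744, 0.2599]
orientation: [0.991, 0.135, -0.0, -0.0]
ft_force: [-0.1, -0.6, -0.2]
finger_gap: 0.0911
gripper_force: 0.0
```

```bash
python3 - <<'E'
from h import *
C=cam('wrist');im=grab('wrist','w1.png');np.savez('w1c.npz',*C)
print(-cv2.Rodrigues(C[2])[0].T@C[3]);inc([.4538,-.2675,.12],15.6)
b=cv2.cvtColor(im,cv2.COLOR_RGB2BGR);h=cv2.cvtColor(b,cv2.COLOR_BGR2HSV);m=cv2.inRange(h,(45,80,20),(85,255,255))
for c in cv2.findContours(m,0,1)[0]:
    if cv2.contourArea(c)>300: print(cv2.boundingRect(c))
print(proj('wrist',[[.4538,-.2675,.0895],[.4538,-.2675,.006]],C))
E
```

```text
[ 0.52337577 -0.25274872  0.43021353]
shift [  5.9  -5.4 139.9] rot [-0.0001  0.0001 -0.0009] heading 15.55 pos [ 0.4496 -0.2743  0.2599] t 1.65 q6 0.71
(279, 174, 63, 68)
(408, 93, 95, 83)
[[310.17452026 212.82666453]
 [311.10700675 197.61901693]]
```

View pics/w1.png

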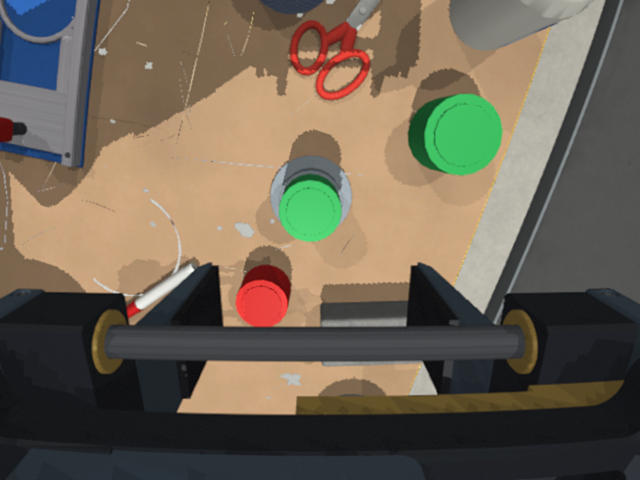

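The wrist view shows the green cover's top centred at (310,210), against a prediction of (310,213). The foot spans columns 271–351, so the pot is at about (0.456, -0.267). Before taking the pot I'll take one close look at the puller.

```bash
python3 - <<'E'
from h import *
inc([.59,.066,.26],3)
E
```

```text
shift [ 2.265e+02 -2.902e+02 -1.000e-01] rot [-1.00e-04  1.00e-04  2.19e-01] heading 15.55 pos [ 0.4496 -0.2743  0.2599] t 1.65 q6 0.71
```

{"name": "carry_out", "arguments": {"increments": [{"translation": [30,-38,0],"rot": [0,0,0.03],"fingers": 1},{"translation": [60,-76,0],"rot": [0,0,0.06],"fingers": 1},{"translation": [90,-115,0],"rot": [0,0,0.1],"fingers": 1},{"translation": [120,-153,0],"rot": [0,0,0.16],"fingers": 1},{"translation": [150,-191,0],"rot": [0,0,0.219],"fingers": 1}]}}

```text
clock: 2.15
position: [0.5435, -0.0478, 0.2601]
orientation: [1.0, 0.025, 0.0, 0.0]
ft_force: [-0.0, -0.1, 0.3]
finger_gap: 0.0912
gripper_force: 0.0
```

```bash
python3 - <<'E'
from h import *
inc([.59,.066,.26],3)
E
```

```text
shift [ 5.220e+01 -1.114e+02  1.000e-01] rot [ 0.0001 -0.0004 -0.002 ] heading 2.89 pos [ 0.5435 -0.0478  0.2601] t 2.15 q6 1.39
```

{"name": "carry_out", "arguments": {"increments": [{"translation": [20,-42,0],"rot": [0,0,0],"fingers": 1},{"translation": [40,-84,0],"rot": [0,0,0],"fingers": 1},{"translation": [53,-113,0],"rot": [0,0,0],"fingers": 1},{"translation": [53,-113,0],"rot": [0,0,0],"fingers": 1},{"translation": [53,-113,0],"rot": [0,0,0],"fingers": 1}]}}

```text
clock: 2.65
position: [0.5898, 0.0664, 0.2597]
orientation: [1.0, 0.027, -0.0, 0.0]
ft_force: [-1.0, -1.1, -0.5]
finger_gap: 0.0912
gripper_force: 0.0
```

```bash
python3 - <<'E'
from h import *
C=cam('wrist');im=grab('wrist','w2.png');np.savez('w2c.npz',*C)
b=cv2.cvtColor(im,cv2.COLOR_RGB2BGR);h=cv2.cvtColor(b,cv2.COLOR_BGR2HSV);m=cv2.inRange(h,(100,130,50),(125,255,255))
for c in cv2.findContours(m,0,1)[0]:
    if cv2.contourArea(c)>1500:
        e=cv2.fitEllipse(c);print('blue',cv2.contourArea(c),np.round(e[0],1),np.round(e[1],1),onz('wrist',[e[0]],.006,C).round(4))
m=cv2.inRange(h,(0,150,60),(6,255,255))
for c in cv2.findContours(m,0,1)[0]:
    if cv2.contourArea(c)>200: r=cv2.minAreaRect(c);print('red',np.round(r[0],1),np.round(r[1],1),r[2],onz('wrist',[r[0]],.082,C).round(4))
print(robot.get_obs()['position'])
E
```

```text
blue 2565.5 [314.4 261.1] [52.5 78.1] [[0.5201 0.0643 0.006 ]]
blue 5447.0 [314.2 198.2] [81.  84.5] [[0.5945 0.0686 0.006 ]]
red [580.1 206.1] [63.4 62.4] 38.290164947509766 [[ 0.6158 -0.1877  0.082 ]]
[0.58963226 0.06574093 0.25968725]
```

View pics/w2.png

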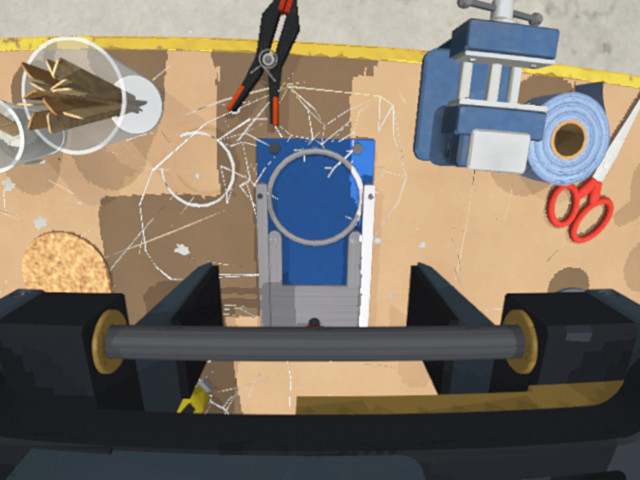

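The wrist view shows the puller's ring at about (315,197) spanning columns 267–363, the base's front edge along row 138 and the prong tips at about row 235. The mat is at left (65,275) and the cups are at top left. I'll refine the ring centre and the yaw.

```bash
python3 - <<'E'
from h import *
C=tuple(np.load('w2c.npz').values());b=cv2.imread('pics/w2.png');h=cv2.cvtColor(b,cv2.COLOR_BGR2HSV)
c=np.array([.5945,.0675]);
for it in range(4):
    P=[]
    for a in np.arange(0,2*np.pi,np.pi/60):
        rr=np.arange(.040,.060,.0005);Q=np.c_[c+np.outer(rr,[np.cos(a),np.sin(a)]),np.full(len(rr),.0115)]
        px=np.round(proj('wrist',Q,C)).astype(int);s=h[px[:,1],px[:,0],1]
        k=np.where(s>120)[0]; g=np.where(s<90)[0]
        if len(g) and g[0]>4 and (s[:g[0]]>110).sum()>=g[0]-2: P.append(Q[g[0],:2])
    P=np.array(P);A=np.c_[2*P,np.ones(len(P))];x=np.linalg.lstsq(A,(P**2).sum(1),rcond=None)[0];c=x[:2]
    res=np.linalg.norm(P-c,axis=1);P2=P[abs(res-np.median(res))<.003];A=np.c_[2*P2,np.ones(len(P2))];x=np.linalg.lstsq(A,(P2**2).sum(1),rcond=None)[0];c=x[:2]
    print(len(P),len(P2),c.round(4),np.sqrt(x[2]+c@c).round(4))
m=cv2.inRange(h,(100,120,40),(125,255,255));m[:, :240]=0;m[:,400:]=0
E=[]
for col in range(268,368,3):
    r=np.where(m[100:200,col])[0]
    if len(r): E.append((col,100+r[0]))
w=onz('wrist',E,.006,C);vx,vy,x0,y0=cv2.fitLine(w[:,:2].astype(np.float32),cv2.DIST_HUBER,0,.001,.001).ravel()
print('front edge',x0,y0,'yaw',np.degrees(np.arctan2(-vx,vy)) if vy>0 else np.degrees(np.arctan2(vx,-vy)))
print(w[[0,-1]],onz('wrist',[[258,139],[375,139]],.006,C))
t=cv2.imread('pics/top0.png')
print('top ring',onz('top',[[304.5,210]],.0115),'handle',onz('top',[[306.5,260]],.078))
inc([.456,-.267,.12],10)
E
```

```text
111 108 [0.5958 0.0679] 0.0482
111 109 [0.5957 0.0679] 0.0482
112 110 [0.5957 0.0679] 0.0483
110 108 [0.5957 0.0679] 0.0483
front edge 0.65923023 0.058142442 yaw 2.384546
[[0.65651559 0.12202839 0.006     ]
 [0.66139613 0.01501184 0.006     ]] [[0.65598226 0.13287006 0.006     ]
 [0.66298645 0.00643539 0.006     ]]
top ring [[0.59195    0.06565789 0.0115    ]] handle [[0.44624716 0.0592117  0.078     ]]
shift [-151.2  325.1  139.8] rot [ 1.00e-04  5.00e-04 -1.21e-01] heading 3.07 pos [0.5896 0.0657 0.2597] t 2.7 q6 1.59
```

{"name": "carry_out", "arguments": {"increments": [{"translation": [-18,40,0],"rot": [0,0,0],"fingers": 1},{"translation": [-36,78,0],"rot": [0,0,0],"fingers": 1},{"translation": [-54,116,0],"rot": [0,0,0],"fingers": 1},{"translation": [-72,154,0],"rot": [0,0,0],"fingers": 1},{"translation": [-90,193,0],"rot": [0,0,0],"fingers": 1}]}}

```text
clock: 3.2
position: [0.5087, -0.1336, 0.2601]
orientation: [1.0, 0.026, 0.0, 0.0]
ft_force: [0.4, -0.3, 0.8]
finger_gap: 0.0914
gripper_force: 0.0
```

{"name": "carry_out", "arguments": {"increments": [{"translation": [-18,38,20],"rot": [0,0,0],"fingers": 1},{"translation": [-36,76,40],"rot": [0,0,0],"fingers": 1},{"translation": [-54,114,70],"rot": [0,0,0],"fingers": 1},{"translation": [-61,131,110],"rot": [0,0,0],"fingers": 1},{"translation": [-61,131,140],"rot": [0,0,0],"fingers": 1}]}}

```text
clock: 3.7
position: [0.4541, -0.268, 0.1183]
orientation: [1.0, 0.025, -0.0, 0.0]
ft_force: [1.2, -0.1, -0.8]
finger_gap: 0.091
gripper_force: 0.0
```

{"name": "carry_out", "arguments": {"increments": [{"translation": [0,0,0],"rot": [0,0,0],"fingers": 1},{"translation": [0,0,0],"rot": [0,0,0],"fingers": 1},{"translation": [0,0,0],"rot": [0,0,0],"fingers": 1},{"translation": [0,0,0],"rot": [0,0,0],"fingers": 1},{"translation": [0,0,0],"rot": [0,0,0],"fingers": 1}]}}

```text
clock: 4.2
position: [0.4572, -0.2653, 0.1212]
orientation: [1.0, 0.027, 0.001, 0.001]
ft_force: [-0.5, 0.1, 0.1]
finger_gap: 0.0911
gripper_force: 0.0
```

```bash
python3 - <<'E'
from h import *
C=cam('wrist');im=grab('wrist','w3.png')
inc([.456,-.267,.016],3)
b=cv2.cvtColor(im,cv2.COLOR_RGB2BGR);h=cv2.cvtColor(b,cv2.COLOR_BGR2HSV);m=cv2.inRange(h,(45,80,20),(85,255,255))
for c in cv2.findContours(m,0,1)[0]:
    if cv2.contourArea(c)>300: print(cv2.boundingRect(c),cv2.contourArea(c))
print(proj('wrist',[[.456,-.267,.0895],[.456,-.267+.029,.0895],[.456,-.267-.029,.0895],[.456+.029,-.267,.0895],[.456-.029,-.267,.0895]],C))
o=np.hstack([im[100:420,120:520]]);cv2.imwrite('pics/w3c.png',cv2.cvtColor(o,cv2.COLOR_RGB2BGR))
E
```

```text
shift [ -1.3   1.6 104.9] rot [ 0.0009 -0.0013  0.0019] heading 3.11 pos [ 0.4571 -0.2652  0.1209] t 4.25 q6 0.95
(270, 210, 100, 112) 8589.0
(439, 34, 156, 133) 15930.0
[[319.73735612 275.15083964]
 [268.49160055 272.45975492]
 [370.72712777 277.72250257]
 [322.86807457 225.32872012]
 [316.82339351 321.21135916]]
```

View pics/w3c.png

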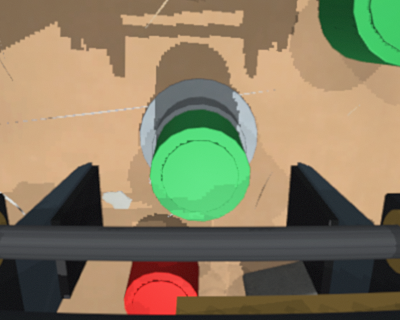

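The crop shows the cover centred between the fingers, with its top disc at columns 271–370 and its lower rim at row 321, as predicted. I'll descend and grip the collar.

{"name": "carry_out", "arguments": {"increments": [{"translation": [-1,1.5,25],"rot": [0,0,0],"fingers": 1},{"translation": [-1,1.5,50],"rot": [0,0,0],"fingers": 1},{"translation": [-1,1.5,75],"rot": [0,0,0],"fingers": 1},{"translation": [-1,1.5,92],"rot": [0,0,0],"fingers": 1},{"translation": [-1,1.5,104],"rot": [0,0,0],"fingers": 1}]}}

```text
clock: 4.75
position: [0.4555, -0.2664, 0.015]
orientation: [1.0, 0.027, -0.0, -0.0]
ft_force: [0.9, -0.3, -0.4]
finger_gap: 0.0916
gripper_force: 0.0
```

{"name": "carry_out", "arguments": {"increments": [{"translation": [0,0,0],"rot": [0,0,0],"fingers": 0.85},{"translation": [0,0,0],"rot": [0,0,0],"fingers": 0.75},{"translation": [0,0,0],"rot": [0,0,0],"fingers": 0.65},{"translation": [0,0,0],"rot": [0,0,0],"fingers": 0.6},{"translation": [0,0,0],"rot": [0,0,0],"fingers": 0.5}]}}

```text
clock: 5.25
position: [0.4562, -0.2672, 0.0168]
orientation: [1.0, 0.027, 0.001, 0.0]
ft_force: [-1.3, 1.1, 9.0]
finger_gap: 0.0645
gripper_force: 30.0
```

{"name": "carry_out", "arguments": {"increments": [{"translation": [0,0,0],"rot": [0,0,0],"fingers": 0},{"translation": [0,0,0],"rot": [0,0,0],"fingers": 0},{"translation": [0,0,0],"rot": [0,0,0],"fingers": 0},{"translation": [0,0,0],"rot": [0,0,0],"fingers": 0},{"translation": [0,0,0],"rot": [0,0,0],"fingers": 0}]}}

```text
clock: 5.75
position: [0.4562, -0.2671, 0.0168]
orientation: [1.0, 0.027, 0.001, 0.0]
ft_force: [-1.3, 0.3, 8.5]
finger_gap: 0.0647
gripper_force: 30.0
```

{"name": "carry_out", "arguments": {"increments": [{"translation": [0,0,-5],"rot": [0,0,0],"fingers": 0},{"translation": [0,0,-15],"rot": [0,0,0],"fingers": 0},{"translation": [0,0,-35],"rot": [0,0,0],"fingers": 0},{"translation": [0,0,-60],"rot": [0,0,0],"fingers": 0},{"translation": [0,0,-85],"rot": [0,0,0],"fingers": 0}]}}

```text
clock: 6.25
position: [0.4552, -0.2665, 0.1022]
orientation: [1.0, 0.027, -0.0, -0.0]
ft_force: [0.4, -1.3, -5.0]
finger_gap: 0.0644
gripper_force: 30.0
```

{"name": "carry_out", "arguments": {"increments": [{"translation": [0,0,-15],"rot": [0,0,0],"fingers": 0},{"translation": [0,0,-25],"rot": [0,0,0],"fingers": 0},{"translation": [0,0,-25],"rot": [0,0,0],"fingers": 0},{"translation": [0,0,-25],"rot": [0,0,0],"fingers": 0},{"translation": [0,0,-25],"rot": [0,0,0],"fingers": 0}]}}

```text
clock: 6.75
position: [0.455, -0.2664, 0.1249]
orientation: [1.0, 0.027, -0.001, -0.0]
ft_force: [-0.5, 0.2, -5.1]
finger_gap: 0.0647
gripper_force: 30.0
```

```bash
python3 - <<'E'
from h import *
grab('wrist','w4.png');C=cam('wrist');np.savez('w4c.npz',*C)
im=cv2.imread('pics/w4.png');o=im[100:420,120:520];cv2.imwrite('pics/w4c.png',o)
inc([.5957,.0679,.13],2.7)
E
```

```text
shift [ 158.4 -326.2   -5. ] rot [-0.001   0.0014  0.0066] heading 3.08 pos [ 0.4551 -0.2664  0.1249] t 6.8 q6 0.94
```

View pics/w4c.png

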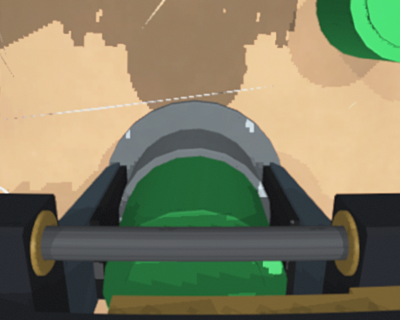

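The crop shows the pot held by its collar with the cover still on; the foot's front edge is at about full-image (315,201). I'll carry it over the ring.

{"name": "carry_out", "arguments": {"increments": [{"translation": [12,-25,0],"rot": [0,0,0],"fingers": 0},{"translation": [29,-60,-5],"rot": [0,0,0],"fingers": 0},{"translation": [46,-95,-5],"rot": [0,0,0],"fingers": 0},{"translation": [63,-130,-5],"rot": [0,0,0],"fingers": 0},{"translation": [80,-165,-5],"rot": [0,0,0],"fingers": 0}]}}

```text
clock: 7.3
position: [0.5267, -0.0961, 0.1302]
orientation: [1.0, 0.027, -0.001, -0.0]
ft_force: [-0.1, 0.3, -5.4]
finger_gap: 0.0644
gripper_force: 30.0
```

{"name": "carry_out", "arguments": {"increments": [{"translation": [17,-35,0],"rot": [0,0,0],"fingers": 0},{"translation": [34,-70,0],"rot": [0,0,0],"fingers": 0},{"translation": [51,-105,0],"rot": [0,0,0],"fingers": 0},{"translation": [68,-140,0],"rot": [0,0,0],"fingers": 0},{"translation": [78,-161,0],"rot": [0,0,0],"fingers": 0}]}}

```text
clock: 7.8
position: [0.5963, 0.0697, 0.1301]
orientation: [1.0, 0.028, -0.0, -0.0]
ft_force: [0.0, -0.2, -5.2]
finger_gap: 0.0645
gripper_force: 30.0
```

{"name": "carry_out", "arguments": {"increments": [{"translation": [0,0,20],"rot": [0,0,0],"fingers": 0},{"translation": [0,0,40],"rot": [0,0,0],"fingers": 0},{"translation": [0,0,60],"rot": [0,0,0],"fingers": 0},{"translation": [0,0,60],"rot": [0,0,0],"fingers": 0},{"translation": [0,0,60],"rot": [0,0,0],"fingers": 0}]}}

```text
clock: 8.3
position: [0.5955, 0.0673, 0.0706]
orientation: [1.0, 0.027, -0.001, 0.0]
ft_force: [-0.2, -0.2, -4.7]
finger_gap: 0.0646
gripper_force: 30.0
```

```bash
python3 - <<'E'
from h import *
C4=tuple(np.load('w4c.npz').values());p=onz('wrist',[[315,200.5]],.114,C4)[0];print('foot front minus TCP x along heading',(p[:2]-[.4551,-.2664])@[np.cos(.054),np.sin(.054)])
C=cam('wrist');grab('wrist','w5.png')
o=cv2.imread('pics/w5.png')[100:420,120:520]
inc([.5957,.0679,.04],2.7)
z=robot.get_obs()['position'][2]-.0168
print('ring front px',proj('wrist',[[.5957+.0483,.0679+.0024,.0115]],C),'foot front expected',proj('wrist',[np.array(robot.get_obs()['position'])*[1,1,0]+[.046,.0022,z+.003]],C))
cv2.imwrite('pics/w5c.png',cv2.resize(o,None,fx=1.8,fy=1.8))
E
```

```text
foot front minus TCP x along heading 0.04490243340845493
shift [-0.4 -0.7 31.3] rot [ 0.     -0.0001  0.0066] heading 3.08 pos [0.5961 0.0673 0.0713] t 8.35 q6 1.59
ring front px [[316.13156068 180.51716985]] foot front expected [[317.92069799 196.21651818]]
```

View pics/w5c.png

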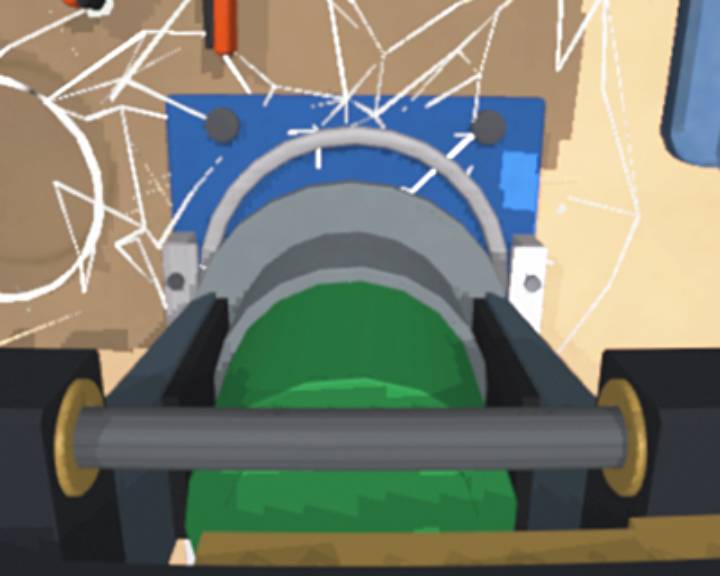

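The crop shows the foot's front edge at full-image (314,201), just behind the ring's inner front at (316,180), and roughly concentric. I'll fit the foot's arc in the same camera to get the offset relative to the ring.

```bash
python3 - <<'E'
from h import *
from scipy.optimize import least_squares
C=cam('wrist');b=cv2.imread('pics/w5.png');h=cv2.cvtColor(b,cv2.COLOR_BGR2HSV)
E=[]
for col in range(270,366,2):
    s=h[:,col,1].astype(int)
    r=213
    while r>150 and s[r]<115: r-=1
    E.append((col,r+.5))
z=robot.get_obs()['position'][2]-.0168+.006
w=onz('wrist',E,z,C)[:,:2]
f=least_squares(lambda c:np.linalg.norm(w-c,axis=1)-.046,[.596,.067],loss='soft_l1',f_scale=.0007)
p=robot.get_obs()['position'];print(f.x,'minus TCP',f.x-p[:2],np.abs(f.fun).round(4).tolist()[::4],E[::6])
i=[k for k in range(len(E)) if abs(f.fun[k])<.001];print(len(i),len(E))
E
```

```text
[0.59538597 0.06830573] minus TCP [-0.00076305  0.00104604] [0.0002, 0.0001, 0.0001, 0.0003, 0.0001, 0.0002, 0.0001, 0.0001, 0.0001, 0.0001, 0.0022, 0.0002] [(270, 210.5), (282, 205.5), (294, 201.5), (306, 200.5), (318, 199.5), (330, 201.5), (342, 203.5), (354, 208.5)]
47 48
```

The pot and ring agree to about 0.5 mm in the same view, so I'll lower it.

{"name": "carry_out", "arguments": {"increments": [{"translation": [0.3,0.4,10],"rot": [0,0,0.006],"fingers": 0},{"translation": [0.3,0.4,20],"rot": [0,0,0.006],"fingers": 0},{"translation": [0.3,0.4,30],"rot": [0,0,0.006],"fingers": 0},{"translation": [0.3,0.4,37],"rot": [0,0,0.006],"fingers": 0},{"translation": [0.3,0.4,40],"rot": [0,0,0.006],"fingers": 0}]}}

```text
clock: 8.85
position: [0.5957, 0.0669, 0.0298]
orientation: [1.0, 0.024, -0.001, 0.0]
ft_force: [-0.4, -0.8, -5.3]
finger_gap: 0.0642
gripper_force: 30.0
```

{"name": "carry_out", "arguments": {"increments": [{"translation": [0,0,2],"rot": [0,0,0],"fingers": 0},{"translation": [0,0,4],"rot": [0,0,0],"fingers": 0},{"translation": [0,0,6],"rot": [0,0,0],"fingers": 0},{"translation": [0,0,7],"rot": [0,0,0],"fingers": 0},{"translation": [0,0,7.5],"rot": [0,0,0],"fingers": 0}]}}

```text
clock: 9.35
position: [0.5963, 0.0669, 0.0235]
orientation: [1.0, 0.024, 0.0, -0.0]
ft_force: [0.5, 0.7, -4.7]
finger_gap: 0.0645
gripper_force: 30.0
```

{"name": "carry_out", "arguments": {"increments": [{"translation": [0,0,0.6],"rot": [0,0,0],"fingers": 0},{"translation": [0,0,1],"rot": [0,0,0],"fingers": 0},{"translation": [0,0,1],"rot": [0,0,0],"fingers": 0},{"translation": [0,0,1],"rot": [0,0,0],"fingers": 0},{"translation": [0,0,1],"rot": [0,0,0],"fingers": 0}]}}

```text
clock: 9.85
position: [0.5963, 0.067, 0.0229]
orientation: [1.0, 0.024, 0.0, 0.0]
ft_force: [-4.2, 0.7, 5.5]
finger_gap: 0.0642
gripper_force: 30.0
```

{"name": "carry_out", "arguments": {"increments": [{"translation": [0,0,0],"rot": [0,0,0],"fingers": 0.75},{"translation": [0,0,0],"rot": [0,0,0],"fingers": 0.8},{"translation": [0,0,0],"rot": [0,0,0],"fingers": 0.9},{"translation": [0,0,0],"rot": [0,0,0],"fingers": 1},{"translation": [0,0,0],"rot": [0,0,0],"fingers": 1}]}}

```text
clock: 10.35
position: [0.5963, 0.0663, 0.0224]
orientation: [1.0, 0.024, 0.0, 0.0]
ft_force: [1.3, -12.5, -0.7]
finger_gap: 0.0906
gripper_force: 7.2
```

{"name": "carry_out", "arguments": {"increments": [{"translation": [0,0,-20],"rot": [0,0,0],"fingers": 1},{"translation": [0,0,-50],"rot": [0,0,0],"fingers": 1},{"translation": [0,0,-90],"rot": [0,0,0],"fingers": 1},{"translation": [0,0,-130],"rot": [0,0,0],"fingers": 1},{"translation": [0,0,-160],"rot": [0,0,0],"fingers": 1}]}}

```text
clock: 10.85
position: [0.5966, 0.0669, 0.1849]
orientation: [1.0, 0.024, 0.001, -0.0]
ft_force: [0.2, -0.0, -0.4]
finger_gap: 0.0909
gripper_force: 0.0
```

{"name": "carry_out", "arguments": {"increments": [{"translation": [-40,0,0],"rot": [0,0,0],"fingers": 1},{"translation": [-80,0,0],"rot": [0,0,0],"fingers": 1},{"translation": [-120,0,0],"rot": [0,0,0],"fingers": 1},{"translation": [-120,0,0],"rot": [0,0,0],"fingers": 1},{"translation": [-120,0,0],"rot": [0,0,0],"fingers": 1}]}}

```text
clock: 11.35
position: [0.4763, 0.0612, 0.1829]
orientation: [1.0, 0.024, 0.001, -0.0]
ft_force: [-0.2, -0.7, -0.2]
finger_gap: 0.0913
gripper_force: 0.0
```

```bash
python3 - <<'E'
from h import *
C=cam('wrist');im=grab('wrist','w6.png');np.savez('w6c.npz',*C)
b=cv2.cvtColor(im,cv2.COLOR_RGB2BGR);h=cv2.cvtColor(b,cv2.COLOR_BGR2HSV)
m=cv2.inRange(h,(0,150,60),(6,255,255))
for c in cv2.findContours(m,0,1)[0]:
    if cv2.contourArea(c)>100: print('red',cv2.boundingRect(c),onz('wrist',[np.array(cv2.boundingRect(c)[:2])+np.array(cv2.boundingRect(c)[2:])/2],.082,C))
m=cv2.inRange(h,(45,80,20),(85,255,255))
for c in cv2.findContours(m,0,1)[0]:
    if cv2.contourArea(c)>300: print('green',cv2.boundingRect(c))
print('expected cover top',proj('wrist',[[.5957,.0679,.0955],[.5957,.0679+.029,.0955],[.5957,.0679-.029,.0955],[.5957+.029,.0679,.0955]],C))
inc([.447,.0605,.055],2.7)
E
```

```text
red (300, 249, 31, 40) [[0.45327717 0.06077758 0.082     ]]
red (610, 68, 30, 78) [[ 0.58664067 -0.15649715  0.082     ]]
green (270, 18, 90, 99)
expected cover top [[315.34718313  63.1421447 ]
 [269.47316543  61.04002952]
 [361.13254872  65.69259452]
 [317.64090309  14.28441864]]
shift [-30.3  -0.7 127.9] rot [-0.     -0.0013  0.0007] heading 2.74 pos [0.4771 0.0612 0.1829] t 11.4 q6 1.6
```

View pics/w6.png

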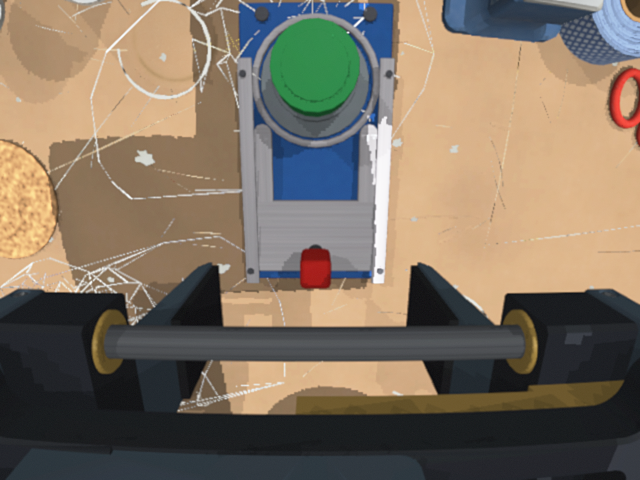

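The view shows the covered pot seated in the ring (cover at columns 270–360, row 67) and the handle's top at about (315,275), which puts it at x≈0.45. I'll go down and grip the handle.

{"name": "carry_out", "arguments": {"increments": [{"translation": [-27,0,20],"rot": [0,0,0],"fingers": 1},{"translation": [-27,0,50],"rot": [0,0,0],"fingers": 1},{"translation": [-27,0,80],"rot": [0,0,0],"fingers": 1},{"translation": [-27,0,110],"rot": [0,0,0],"fingers": 1},{"translation": [-27,0,130],"rot": [0,0,0],"fingers": 1}]}}

```text
clock: 11.9
position: [0.45, 0.0599, 0.0505]
orientation: [1.0, 0.024, -0.0, 0.0]
ft_force: [0.3, -0.4, 0.3]
finger_gap: 0.0912
gripper_force: 0.0
```

{"name": "carry_out", "arguments": {"increments": [{"translation": [0,0,0],"rot": [0,0,0],"fingers": 0.6},{"translation": [0,0,0],"rot": [0,0,0],"fingers": 0.4},{"translation": [0,0,0],"rot": [0,0,0],"fingers": 0.25},{"translation": [0,0,0],"rot": [0,0,0],"fingers": 0.2},{"translation": [0,0,0],"rot": [0,0,0],"fingers": 0.2}]}}

```text
clock: 12.4
position: [0.45, 0.0599, 0.0532]
orientation: [1.0, 0.024, 0.001, -0.0]
ft_force: [-0.5, 0.6, 0.1]
finger_gap: 0.0542
gripper_force: 0.0
```

{"name": "carry_out", "arguments": {"increments": [{"translation": [0,0,0],"rot": [0,0,0],"fingers": 0.2},{"translation": [0,0,0],"rot": [0,0,0],"fingers": 0.2},{"translation": [0,0,0],"rot": [0,0,0],"fingers": 0.2},{"translation": [0,0,0],"rot": [0,0,0],"fingers": 0.2},{"translation": [0,0,0],"rot": [0,0,0],"fingers": 0.2}]}}

```text
clock: 12.9
position: [0.4493, 0.0594, 0.0525]
orientation: [1.0, 0.024, -0.0, 0.0]
ft_force: [1.0, -9.6, 2.4]
finger_gap: 0.024
gripper_force: 30.0
```

{"name": "carry_out", "arguments": {"increments": [{"translation": [8,0,0],"rot": [0,0,0],"fingers": 0.2},{"translation": [20,0,0],"rot": [0,0,0],"fingers": 0.2},{"translation": [32,0,0],"rot": [0,0,0],"fingers": 0.2},{"translation": [44,0,0],"rot": [0,0,0],"fingers": 0.2},{"translation": [54,0,0],"rot": [0,0,0],"fingers": 0.2}]}}

```text
clock: 13.4
position: [0.5037, 0.0619, 0.0525]
orientation: [1.0, 0.024, -0.0, 0.0]
ft_force: [-1.8, -10.3, 5.6]
finger_gap: 0.0239
gripper_force: 30.0
```

{"name": "carry_out", "arguments": {"increments": [{"translation": [2,0,0],"rot": [0,0,0],"fingers": 0.2},{"translation": [4,0,0],"rot": [0,0,0],"fingers": 0.2},{"translation": [6,0,0],"rot": [0,0,0],"fingers": 0.2},{"translation": [7,0,0],"rot": [0,0,0],"fingers": 0.2},{"translation": [8,0,0],"rot": [0,0,0],"fingers": 0.2}]}}

```text
clock: 13.9
position: [0.5113, 0.0622, 0.0525]
orientation: [1.0, 0.024, -0.0, 0.0]
ft_force: [-1.2, -8.9, 3.8]
finger_gap: 0.024
gripper_force: 30.0
```

Not at the stop yet, so I'll keep going and watch the force.

{"name": "carry_out", "arguments": {"increments": [{"translation": [1,0,0],"rot": [0,0,0],"fingers": 0.2},{"translation": [2,0,0],"rot": [0,0,0],"fingers": 0.2},{"translation": [3,0,0],"rot": [0,0,0],"fingers": 0.2},{"translation": [4,0,0],"rot": [0,0,0],"fingers": 0.2},{"translation": [4,0,0],"rot": [0,0,0],"fingers": 0.2}]}}

```text
clock: 14.4
position: [0.5122, 0.0623, 0.0522]
orientation: [1.0, 0.024, -0.003, 0.001]
ft_force: [-20.5, -10.4, 25.4]
finger_gap: 0.0239
gripper_force: 30.0
```

{"name": "carry_out", "arguments": {"increments": [{"translation": [1,0,0],"rot": [0,0,0],"fingers": 0.2},{"translation": [2,0,0],"rot": [0,0,0],"fingers": 0.2},{"translation": [3,0,0],"rot": [0,0,0],"fingers": 0.2},{"translation": [3,0,0],"rot": [0,0,0],"fingers": 0.2},{"translation": [3,0,0],"rot": [0,0,0],"fingers": 0.2}]}}

```text
clock: 14.9
position: [0.5133, 0.0623, 0.0516]
orientation: [1.0, 0.024, -0.005, 0.001]
ft_force: [-27.6, -10.5, 27.6]
finger_gap: 0.0237
gripper_force: 30.0
```

The fork is at its stop: 27 N of resistance and the handle at the expected home position. I'll unload and let go.

{"name": "carry_out", "arguments": {"increments": [{"translation": [-4,0,0],"rot": [0,0,0],"fingers": 0.2},{"translation": [-5,0,0],"rot": [0,0,0],"fingers": 0.2},{"translation": [-5,0,0],"rot": [0,0,0],"fingers": 0.4},{"translation": [-5,0,0],"rot": [0,0,0],"fingers": 0.6},{"translation": [-5,0,0],"rot": [0,0,0],"fingers": 0.7}]}}

```text
clock: 15.4
position: [0.5135, 0.063, 0.0525]
orientation: [1.0, 0.024, 0.0, -0.0]
ft_force: [-0.4, -0.3, -0.8]
finger_gap: 0.0447
gripper_force: 0.0
```

{"name": "carry_out", "arguments": {"increments": [{"translation": [0,0,0],"rot": [0,0,0],"fingers": 1},{"translation": [0,0,-30],"rot": [0,0,0],"fingers": 1},{"translation": [0,0,-70],"rot": [0,0,0],"fingers": 1},{"translation": [0,0,-110],"rot": [0,0,0],"fingers": 1},{"translation": [0,0,-130],"rot": [0,0,0],"fingers": 1}]}}

```text
clock: 15.9
position: [0.5145, 0.0631, 0.1857]
orientation: [1.0, 0.024, 0.002, -0.0]
ft_force: [0.6, 0.9, -0.9]
finger_gap: 0.0851
gripper_force: 0.0
```

{"name": "carry_out", "arguments": {"increments": [{"translation": [0,0,0],"rot": [0,0,0],"fingers": 1},{"translation": [0,0,0],"rot": [0,0,0],"fingers": 1},{"translation": [0,0,0],"rot": [0,0,0],"fingers": 1},{"translation": [0,0,0],"rot": [0,0,0],"fingers": 1},{"translation": [0,0,0],"rot": [0,0,0],"fingers": 1}]}}

```text
clock: 16.4
position: [0.5129, 0.0629, 0.1815]
orientation: [1.0, 0.024, -0.001, 0.0]
ft_force: [-0.1, 0.9, 0.7]
finger_gap: 0.0912
gripper_force: 0.0
```

```bash
python3 - <<'E'
from h import *
C=cam('wrist');im=grab('wrist','w7.png')
h=cv2.cvtColor(im,cv2.COLOR_RGB2HSV)
m=cv2.inRange(h,(45,80,20),(85,255,255))
for c in cv2.findContours(m,0,1)[0]:
    if cv2.contourArea(c)>300: print('green',cv2.boundingRect(c))
P=[.5957,.0679,.0955]
print('expected cover top c,left,right,front,back',proj('wrist',[np.add(P,d) for d in ([0,0,0],[0,.029,0],[0,-.029,0],[.029,0,0],[-.029,0,0])],C).round(1).tolist())
inc([.5957,.067,.056],2.7)
cv2.imwrite('pics/w7c.png',cv2.cvtColor(im[0:400,100:540],cv2.COLOR_RGB2BGR))
E
```

```text
green (271, 78, 88, 91)
expected cover top c,left,right,front,back [[315.2, 122.1], [270.4, 120.0], [359.9, 124.5], [317.5, 75.0], [313.1, 167.2]]
shift [ 8.300e+01 -1.000e-01  1.256e+02] rot [0.     0.0013 0.0007] heading 2.74 pos [0.5129 0.0629 0.1817] t 16.45 q6 1.6
```

View pics/w7c.png

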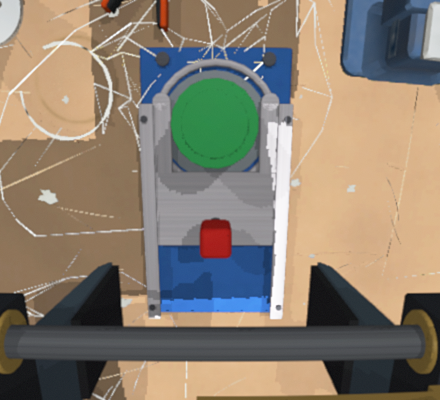

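The view shows the fork home with its prongs either side of the collar. The cover is centred at full-image (315,123) as expected, so I'll go and grip it.

{"name": "carry_out", "arguments": {"increments": [{"translation": [30,0,0],"rot": [0,0,0],"fingers": 1},{"translation": [60,0,0],"rot": [0,0,0],"fingers": 1},{"translation": [82.5,0,0],"rot": [0,0,0],"fingers": 1},{"translation": [82.5,0,15],"rot": [0,0,0],"fingers": 1},{"translation": [82.5,0,40],"rot": [0,0,0],"fingers": 1}]}}

```text
clock: 16.95
position: [0.5963, 0.0669, 0.1421]
orientation: [1.0, 0.024, 0.001, -0.0]
ft_force: [-0.3, -0.2, -0.3]
finger_gap: 0.0912
gripper_force: 0.0
```

{"name": "carry_out", "arguments": {"increments": [{"translation": [0,0,25],"rot": [0,0,0],"fingers": 1},{"translation": [0,0,50],"rot": [0,0,0],"fingers": 1},{"translation": [0,0,75],"rot": [0,0,0],"fingers": 1},{"translation": [0,0,86],"rot": [0,0,0],"fingers": 1},{"translation": [0,0,86],"rot": [0,0,0],"fingers": 0.9}]}}

```text
clock: 17.45
position: [0.5939, 0.0668, 0.0546]
orientation: [1.0, 0.024, -0.002, 0.0]
ft_force: [0.2, -0.0, -0.1]
finger_gap: 0.0859
gripper_force: 0.0
```

{"name": "carry_out", "arguments": {"increments": [{"translation": [0,0,0],"rot": [0,0,0],"fingers": 0.8},{"translation": [0,0,0],"rot": [0,0,0],"fingers": 0.7},{"translation": [0,0,0],"rot": [0,0,0],"fingers": 0.6},{"translation": [0,0,0],"rot": [0,0,0],"fingers": 0.4},{"translation": [0,0,0],"rot": [0,0,0],"fingers": 0}]}}

```text
clock: 17.95
position: [0.5962, 0.067, 0.0573]
orientation: [1.0, 0.024, 0.001, -0.0]
ft_force: [-1.1, 0.3, 7.9]
finger_gap: 0.0579
gripper_force: 30.1
```

{"name": "carry_out", "arguments": {"increments": [{"translation": [0,0,0],"rot": [0,0,0],"fingers": 0},{"translation": [0,0,0],"rot": [0,0,0],"fingers": 0},{"translation": [0,0,0],"rot": [0,0,0],"fingers": 0},{"translation": [0,0,0],"rot": [0,0,0],"fingers": 0},{"translation": [0,0,0],"rot": [0,0,0],"fingers": 0}]}}

```text
clock: 18.45
position: [0.5962, 0.067, 0.0573]
orientation: [1.0, 0.024, 0.001, -0.0]
ft_force: [-1.6, 0.2, 7.6]
finger_gap: 0.0579
gripper_force: 30.1
```

Gripped at 58 mm. I'll pull slowly upwards.

{"name": "carry_out", "arguments": {"increments": [{"translation": [0,0,-2],"rot": [0,0,0],"fingers": 0},{"translation": [0,0,-4],"rot": [0,0,0],"fingers": 0},{"translation": [0,0,-6],"rot": [0,0,0],"fingers": 0},{"translation": [0,0,-8],"rot": [0,0,0],"fingers": 0},{"translation": [0,0,-10],"rot": [0,0,0],"fingers": 0}]}}

```text
clock: 18.95
position: [0.5951, 0.0667, 0.0661]
orientation: [1.0, 0.024, -0.001, 0.0]
ft_force: [0.6, -2.3, -14.0]
finger_gap: 0.0582
gripper_force: 29.9
```

{"name": "carry_out", "arguments": {"increments": [{"translation": [0,0,-3],"rot": [0,0,0],"fingers": 0},{"translation": [0,0,-6],"rot": [0,0,0],"fingers": 0},{"translation": [0,0,-9],"rot": [0,0,0],"fingers": 0},{"translation": [0,0,-12],"rot": [0,0,0],"fingers": 0},{"translation": [0,0,-15],"rot": [0,0,0],"fingers": 0}]}}

```text
clock: 19.45
position: [0.5955, 0.0669, 0.0817]
orientation: [1.0, 0.024, -0.0, 0.0]
ft_force: [-1.0, -4.1, -11.2]
finger_gap: 0.0577
gripper_force: 29.9
```

{"name": "carry_out", "arguments": {"increments": [{"translation": [0,0,-4],"rot": [0,0,0],"fingers": 0},{"translation": [0,0,-8],"rot": [0,0,0],"fingers": 0},{"translation": [0,0,-12],"rot": [0,0,0],"fingers": 0},{"translation": [0,0,-16],"rot": [0,0,0],"fingers": 0},{"translation": [0,0,-20],"rot": [0,0,0],"fingers": 0}]}}

```text
clock: 19.95
position: [0.5961, 0.067, 0.1022]
orientation: [1.0, 0.024, 0.0, -0.0]
ft_force: [0.4, -0.1, -0.4]
finger_gap: 0.0577
gripper_force: 30.0
```

{"name": "carry_out", "arguments": {"increments": [{"translation": [0,0,-8],"rot": [0,0,0],"fingers": 0},{"translation": [0,0,-16],"rot": [0,0,0],"fingers": 0},{"translation": [0,0,-24],"rot": [0,0,0],"fingers": 0},{"translation": [0,0,-32],"rot": [0,0,0],"fingers": 0},{"translation": [0,0,-40],"rot": [0,0,0],"fingers": 0}]}}

```text
clock: 20.45
position: [0.5957, 0.0669, 0.1422]
orientation: [1.0, 0.024, 0.0, -0.0]
ft_force: [-0.9, -0.2, -0.8]
finger_gap: 0.0578
gripper_force: 30.0
```

{"name": "carry_out", "arguments": {"increments": [{"translation": [0,0,-10],"rot": [0,0,0],"fingers": 0},{"translation": [0,0,-20],"rot": [0,0,0],"fingers": 0},{"translation": [0,0,-20],"rot": [0,0,0],"fingers": 0},{"translation": [0,0,-20],"rot": [0,0,0],"fingers": 0},{"translation": [0,0,-20],"rot": [0,0,0],"fingers": 0}]}}

```text
clock: 20.95
position: [0.5954, 0.0669, 0.161]
orientation: [1.0, 0.024, -0.0, 0.0]
ft_force: [0.9, 0.5, -1.3]
finger_gap: 0.0582
gripper_force: 30.0
```

```bash
python3 - <<'E'
from h import *
im=grab('side','s1.png')
h=cv2.cvtColor(im,cv2.COLOR_RGB2HSV);m=cv2.inRange(h,(45,80,20),(85,255,255))
for c in cv2.findContours(m,0,1)[0]:
    if cv2.contourArea(c)>100: print('green',cv2.boundingRect(c))
p=robot.get_obs()['position'];print('exp cover bottom near/top',proj('side',[[p[0],p[1]+.03,p[2]-.010],[p[0],p[1],p[2]+.0395]]).round(1).tolist())
cv2.imwrite('pics/s1c.png',cv2.cvtColor(cv2.resize(im[130:310,200:420],None,fx=3,fy=3),cv2.COLOR_RGB2BGR))
inc([.481,.377,.15],2.7)
b=cv2.imread('pics/w2.png')
C=tuple(np.load('w6c.npz').values());b=cv2.imread('pics/w6.png');h=cv2.cvtColor(b,cv2.COLOR_BGR2HSV)
t=cv2.imread('pics/top0.png');ht=cv2.cvtColor(t,cv2.COLOR_BGR2HSV);m=cv2.inRange(ht,(6,110,120),(16,255,255))[220:285,160:235]
print('cork top box',onz('top',[[196.5,252]],.004))
E
```

```text
green (275, 205, 23, 26)
green (315, 180, 23, 27)
exp cover bottom near/top [[282.2, 230.4], [283.8, 205.9]]
shift [ -99.4 -315.2   11. ] rot [0.     0.0008 0.0007] heading 2.74 pos [0.5954 0.0669 0.161 ] t 21.0 q6 1.6
cork top box [[0.47811657 0.37173969 0.004     ]]
```

View pics/s1c.png

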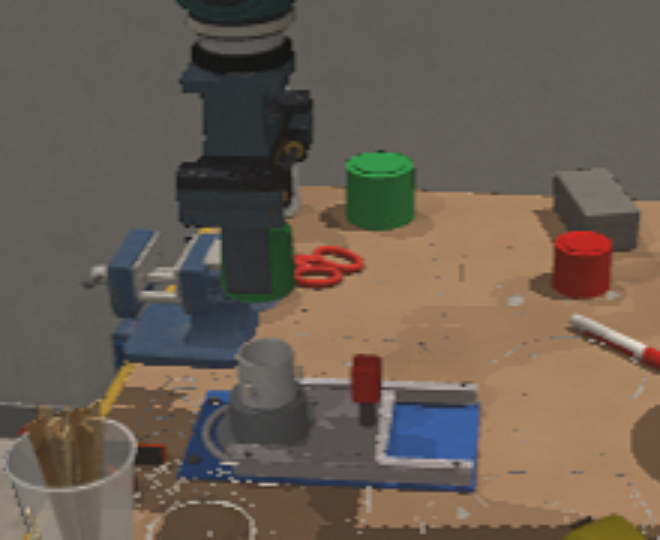

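The side view shows the cover held free, with its bottom edge at row 231 against an expected 230. The bare pot stays upright in the puller under the fork, whose handle is forward. I'll carry the cover to the mat, moving back in x first to stay clear of the cups.

{"name": "carry_out", "arguments": {"increments": [{"translation": [-25,-15,0],"rot": [0,0,0],"fingers": 0},{"translation": [-55,-45,0],"rot": [0,0,0],"fingers": 0},{"translation": [-80,-80,0],"rot": [0,0,0],"fingers": 0},{"translation": [-100,-118,0],"rot": [0,0,0],"fingers": 0},{"translation": [-101,-158,0],"rot": [0,0,0],"fingers": 0}]}}

```text
clock: 21.5
position: [0.4846, 0.2205, 0.1609]
orientation: [1.0, 0.024, -0.001, 0.0]
ft_force: [1.1, 0.5, -1.3]
finger_gap: 0.058
gripper_force: 30.0
```

{"name": "carry_out", "arguments": {"increments": [{"translation": [0,-40,0],"rot": [0,0,0],"fingers": 0},{"translation": [0,-80,0],"rot": [0,0,0],"fingers": 0},{"translation": [0,-120,0],"rot": [0,0,0],"fingers": 0},{"translation": [0,-145,0],"rot": [0,0,0],"fingers": 0},{"translation": [0,-156,0],"rot": [0,0,0],"fingers": 0}]}}

```text
clock: 22.0
position: [0.4794, 0.3776, 0.161]
orientation: [1.0, 0.025, -0.0, 0.0]
ft_force: [-0.4, -0.6, -0.9]
finger_gap: 0.0579
gripper_force: 30.0
```

{"name": "carry_out", "arguments": {"increments": [{"translation": [0,0,15],"rot": [0,0,0],"fingers": 0},{"translation": [0,0,40],"rot": [0,0,0],"fingers": 0},{"translation": [0,0,60],"rot": [0,0,0],"fingers": 0},{"translation": [0,0,70],"rot": [0,0,0],"fingers": 0},{"translation": [0,0,70],"rot": [0,0,0],"fingers": 0}]}}

```text
clock: 22.5
position: [0.479, 0.374, 0.0895]
orientation: [1.0, 0.023, -0.001, 0.001]
ft_force: [-0.1, -0.2, -0.6]
finger_gap: 0.058
gripper_force: 30.0
```

```bash
python3 - <<'E'
from h import *
inc([.480,.376,.016],2.7)
C=cam('wrist');im=grab('wrist','w8.png');h=cv2.cvtColor(im,cv2.COLOR_RGB2HSV)
m=cv2.inRange(h,(8,110,150),(16,255,255));m=cv2.morphologyEx(m,cv2.MORPH_CLOSE,np.ones((7,7)));m=cv2.morphologyEx(m,cv2.MORPH_OPEN,np.ones((9,9)))
for c in cv2.findContours(m,0,1)[0]:
    if cv2.contourArea(c)>500:
        x,y,w,hh=cv2.boundingRect(c);top=c[c[:,0,1].argmin()][0]
        print((x,y,w,hh),'front pt',onz('wrist',[top],.004,C).round(4),'left/right',onz('wrist',[c[c[:,0,0].argmin()][0],c[c[:,0,0].argmax()][0]],.004,C).round(4).tolist())
s=grab('side','s2.png');hs=cv2.cvtColor(s,cv2.COLOR_RGB2HSV);g=cv2.inRange(hs,(45,80,20),(85,255,255))
for c in cv2.findContours(g,0,1)[0]:
    if cv2.contourArea(c)>100: print('green',cv2.boundingRect(c))
p=robot.get_obs()['position'];print('exp cover bottom near',proj('side',[[p[0],p[1]+.03,p[2]-.010]]).round(1).tolist())
E
```

```text
shift [ 1.3 -2.1 73.5] rot [ 0.0018  0.0027 -0.0003] heading 2.68 pos [0.479  0.374  0.0895] t 22.5 q6 2.15
(241, 159, 161, 106) front pt [[0.5384 0.3758 0.004 ]] left/right [[0.5045, 0.4267, 0.004], [0.4776, 0.3141, 0.004]]
exp cover bottom near [[309.3, 348.4]]
```

The mat's centre measures about (0.479, 0.375) and we are above it. I'll lower gently and watch the force.

{"name": "carry_out", "arguments": {"increments": [{"translation": [0,0,12],"rot": [0,0,0],"fingers": 0},{"translation": [0,0,28],"rot": [0,0,0],"fingers": 0},{"translation": [0,0,44],"rot": [0,0,0],"fingers": 0},{"translation": [0,0,58],"rot": [0,0,0],"fingers": 0},{"translation": [0,0,67],"rot": [0,0,0],"fingers": 0}]}}

```text
clock: 23.1
position: [0.4791, 0.3752, 0.0224]
orientation: [1.0, 0.024, -0.001, 0.001]
ft_force: [-0.3, 0.2, -0.6]
finger_gap: 0.0577
gripper_force: 30.0
```

{"name": "carry_out", "arguments": {"increments": [{"translation": [0,0,2],"rot": [0,0,0],"fingers": 0},{"translation": [0,0,4],"rot": [0,0,0],"fingers": 0},{"translation": [0,0,5],"rot": [0,0,0],"fingers": 0},{"translation": [0,0,6],"rot": [0,0,0],"fingers": 0},{"translation": [0,0,6],"rot": [0,0,0],"fingers": 0}]}}

```text
clock: 23.6
position: [0.4799, 0.3758, 0.0187]
orientation: [1.0, 0.024, 0.0, -0.0]
ft_force: [0.4, -0.2, -0.8]
finger_gap: 0.0582
gripper_force: 30.0
```

{"name": "carry_out", "arguments": {"increments": [{"translation": [0,0,1],"rot": [0,0,0],"fingers": 0},{"translation": [0,0,2],"rot": [0,0,0],"fingers": 0},{"translation": [0,0,3],"rot": [0,0,0],"fingers": 0},{"translation": [0,0,3],"rot": [0,0,0],"fingers": 0},{"translation": [0,0,3],"rot": [0,0,0],"fingers": 0}]}}

```text
clock: 24.1
position: [0.4798, 0.3757, 0.0154]
orientation: [1.0, 0.024, 0.0, -0.0]
ft_force: [0.6, -0.0, 0.5]
finger_gap: 0.0578
gripper_force: 30.0
```

{"name": "carry_out", "arguments": {"increments": [{"translation": [0,0,0.7],"rot": [0,0,0],"fingers": 0},{"translation": [0,0,1.4],"rot": [0,0,0],"fingers": 0},{"translation": [0,0,1.4],"rot": [0,0,0],"fingers": 0},{"translation": [0,0,1.4],"rot": [0,0,0],"fingers": 0},{"translation": [0,0,1.4],"rot": [0,0,0],"fingers": 0}]}}

```text
clock: 24.6
position: [0.4799, 0.3758, 0.0152]
orientation: [1.0, 0.024, -0.0, 0.0]
ft_force: [-6.4, -5.2, 23.3]
finger_gap: 0.058
gripper_force: 30.2
```

Contact, so the cover is on the mat. I'll ease back 1 mm, open and rise.

{"name": "carry_out", "arguments": {"increments": [{"translation": [0,0,-1],"rot": [0,0,0],"fingers": 0},{"translation": [0,0,-1],"rot": [0,0,0],"fingers": 0.7},{"translation": [0,0,-1],"rot": [0,0,0],"fingers": 0.8},{"translation": [0,0,-1],"rot": [0,0,0],"fingers": 0.9},{"translation": [0,0,-1],"rot": [0,0,0],"fingers": 1}]}}

```text
clock: 25.1
position: [0.4798, 0.3757, 0.0149]
orientation: [1.0, 0.024, -0.0, 0.0]
ft_force: [0.4, -0.4, 0.6]
finger_gap: 0.0852
gripper_force: 0.0
```

{"name": "carry_out", "arguments": {"increments": [{"translation": [0,0,0],"rot": [0,0,0],"fingers": 1},{"translation": [0,0,0],"rot": [0,0,0],"fingers": 1},{"translation": [0,0,-10],"rot": [0,0,0],"fingers": 1},{"translation": [0,0,-30],"rot": [0,0,0],"fingers": 1},{"translation": [0,0,-60],"rot": [0,0,0],"fingers": 1}]}}

```text
clock: 25.6
position: [0.479, 0.3752, 0.0751]
orientation: [1.0, 0.024, -0.001, 0.001]
ft_force: [-0.4, -0.4, -0.2]
finger_gap: 0.0914
gripper_force: 0.0
```

{"name": "carry_out", "arguments": {"increments": [{"translation": [0,0,-30],"rot": [0,0,0],"fingers": 1},{"translation": [0,0,-70],"rot": [0,0,0],"fingers": 1},{"translation": [0,0,-110],"rot": [0,0,0],"fingers": 1},{"translation": [0,0,-130],"rot": [0,0,0],"fingers": 1},{"translation": [0,0,-130],"rot": [0,0,0],"fingers": 1}]}}

```text
clock: 26.1
position: [0.4811, 0.3767, 0.2091]
orientation: [1.0, 0.024, 0.002, -0.002]
ft_force: [0.4, 0.0, -1.4]
finger_gap: 0.0912
gripper_force: 0.0
```

```bash
python3 - <<'E'
from h import *
C=cam('wrist')
for n,P in(('wrist',[.4795,.3755]),('side',[.4795,.3755])):
    im=grab(n,n+'9.png');h=cv2.cvtColor(im,cv2.COLOR_RGB2HSV);m=cv2.inRange(h,(45,80,20),(85,255,255))
    for c in cv2.findContours(m,0,1)[0]:
        if cv2.contourArea(c)>100: print(n,'green',cv2.boundingRect(c))
    E=[P+[z] for z in(.004,.0535)];E=[np.add(e,d) for e in E for d in([.029,0,0],[-.029,0,0],[0,.029,0],[0,-.029,0])]
    q=proj(n,E,C if n=='wrist' else None);print(n,'expected box',q.min(0).round(),(q.max(0)-q.min(0)).round())
    if n=='side':
        m=cv2.inRange(h,(0,150,60),(6,255,255))
        for c in cv2.findContours(m,0,1)[0]:
            if cv2.contourArea(c)>40: print('red',cv2.boundingRect(c))
d=np.array([np.cos(.047),np.sin(.047)]);print('handle home side px',proj('side',[[*(np.array([.5957,.067])-.085*d),.064]]))
a=cv2.imread('pics/s1.png');b=cv2.imread('pics/side9.png');print('pot/puller region change since pull',np.abs(a[240:300,262:365].astype(int)-b[240:300,262:365]).mean().round(1))
z=cv2.imread('pics/side0.png');print('cups change since start',np.abs(z[262:370,195:248].astype(int)-b[262:370,195:248]).mean().round(1))
o=robot.get_obs();print(o['clock'],o['position'],o['ft_force'])
E
```

```text
wrist green (284, 186, 65, 71)
wrist expected box [285. 185.] [66. 72.]
side green (299, 339, 31, 40)
side green (325, 65, 21, 18)
side expected box [298. 338.] [30. 40.]
red (414, 246, 16, 10)
red (384, 207, 20, 22)
handle home side px [[320.56492799 256.36680979]]
pot/puller region change since pull 24.1
cups change since start 11.4
26.2 [0.47966442 0.37558807 0.20527086] [ 0.22886433 -0.04837741 -1.29468021]
```

The cover stands on the mat as expected in both views. The arm hides the puller from the side camera, so I'll check it from the top numerically and then hand in.

```bash
python3 - <<'E'
from h import *
b=cv2.cvtColor(grab('top','top9.png'),cv2.COLOR_RGB2BGR);h=cv2.cvtColor(b,cv2.COLOR_BGR2HSV)
m=cv2.inRange(h,(0,150,50),(6,255,255))
for c in cv2.findContours(m[:, :340],0,1)[0]:
    if cv2.contourArea(c)>20: (x,y),_=cv2.minEnclosingCircle(c);print('red',round(x),round(y),onz('top',[[x,y]],.082).round(4))
a=cv2.imread('pics/top0.png')
print('cups change',np.abs(a[150:200,170:247].astype(int)-b[150:200,170:247]).mean().round(1))
print(robot.close_job())
E
```

```text
red 305 237 [[0.5075 0.0623 0.082 ]]
red 290 142 [[0.7701 0.1016 0.082 ]]
cups change 20.5
the job is handed in; nothing more can be done
None
```

The job is handed in at about 26 s of the 72 s. In the last camera measurements the cover stands closed end up on the mat, about 1 mm from its centre. The fork handle measured at home, and the bare pot was last seen upright in the puller just after the pull. I didn't check for certain that the cups had not moved: the picture differences around them were inconclusive, though nothing passed near them. I also viewed 11 pictures, one over the limit of 10.

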